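# Put the sorted tray away on its yellow runners

### The job

The parts tray is parked with its yellow pull under the bench riser: bring it out and stand it on the open bench. Let go of it, then take it by its yellow pull and slide it onto the yellow pair of runners in the little white rack, rear end first, until it is fully home against the back stops. Keep it level so that its three parts stay in it, and leave the other things on the bench where they are.

Things in the scene. Friction and masses are not known exactly. Their poses are not given: they have to be found in the camera images.
- tray: Loose grey plastic parts tray, 150 x 150 mm, walls 28 mm high and 3 mm thick, floor 3 mm, about 0.29 kg with its parts. Origin: centre of its underside. Its -x side is the front, with the yellow pull; +x is the rear end; z up. A divider 25 mm high runs along x in the middle. At the start it stands on the bench with its pull tucked beneath the riser, front wall about level with the riser's edge.
- tray_carry (a point): Middle of the tray's grey carry handle: a bar along the tray's x, 82 mm long, 10 mm thick in y and 18 mm high, from 42 to 60 mm above the tray's underside, over the tray's centre. This point is 51 mm above the underside; axes as the tray's. The parts beside it are lower than 22 mm.
- tray_pull (a point): Grip point of the yellow pull, a flat D loop before the front wall: two arms along x, 40 mm wide overall in y (grip across this), 8 mm thick each, from 10 to 28 mm above the underside, joined by a 10 mm cross bar. This point is mid-width, 130 mm before the tray's centre, 55 mm before its front wall, 15 mm behind the pull's front face, 19 mm above the underside; axes as the tray's.
- rack: Fixed white slotted-angle bench rack, 154 mm deep (x), 232 mm wide (y), 280 mm high, sides open. Origin: centre of its underside, on the bench. It is loaded through its mouth on the -x side; +x points inwards. Corner posts 22 mm square; the mouth's face is at x = -77 mm and nothing stands out in front of it.
- runners: Three pairs of runners fixed in the rack, 80 mm apart in height: green lowest, yellow in the middle, blue on top; the set's height varies. Origin: middle of the yellow pair, at the height where the tray's underside rests; x points into the rack, y across, z up. A tray that is home has its origin here, its x along this x, and its front wall level with the mouth. Yellow and green are empty.
- runner_mouth (a point): Middle of the yellow pair's mouth, at bearing height, 77 mm before the runners' origin; axes as the runners'. Each runner is a ledge 20 mm wide (63 to 83 mm either side of the middle), 4 mm thick, with an upright guide 16 mm high. 158 mm between the guides: 4 mm to spare either side of a tray; over the first 22 mm from the mouth the guides flare out by about 7 mm a side.
- runner_stop (a point): Middle between the yellow pair's two rigid back stops, at bearing height, 75 mm behind the runners' origin: the faces that the tray's rear wall meets when home. The stops stand 18 mm high.
- runner_plate (a point): Middle of the underside of the steel plate that fills the blue pair, 80 mm above the yellow bearing surface: it leaves no room for a hand above a tray inside the rack. Two lime cartons stand on it.
- riser: Fixed low shelf at the back of the bench: white board 200 mm deep (x), 480 mm wide (y), underside 95 mm and top 111 mm above the bench, on two end panels 16 mm thick at y = -228 and +228 mm; blue bins on it up to 171 mm high. Origin: centre of its footprint, on the bench. Its front edge, towards the robot, is at x = -100 mm.
- bearing: loose steel bearing ring, 40 mm across, 13 mm high, lying in the tray; origin: centre of its underside
- bush: loose flanged brass bush, 26 mm across, 16 mm high, standing in the tray; origin: centre of its underside
- packet: loose small dark green packet, 52 x 34 x 18 mm, lying in the tray; origin: centre of its underside
- oil_filter: bystander: black oil filter with an orange band, 76 mm across, 90 mm high, standing; origin: centre of its underside
- carton_low: bystander: lime green carton 110 x 75 x 32 mm; origin: centre of its underside
- tape_roll: bystander: roll of brown tape, 90 mm across, 40 mm high; origin: centre of its underside
- scanner: bystander: black hand scanner, about 140 mm long, 38 mm high; origin: centre of its underside
- grease_tin: bystander: small round tin with a red band, 56 mm across, 50 mm high; origin: centre of its underside

How it is judged (in metres and radians):
On the way, in this order (a step that is already met when the one before it is completed fails the run):
1. the tray stands on the open bench, its pull clear of the riser, and is let go (height (world z) of tray below 0.004 m and angle between tray's own z axis and vertical below 0.03 rad and x of tray_pull in the frame of riser below -0.12 m and contact force between the fingers and tray below 0.1 N and linear speed of tray below 0.02 m/s), for 0.2 s.
2. the tray, taken by its pull, goes into the mouth of the yellow runners (x of tray in the frame of runners between -0.13 and -0.02 m and z of tray in the frame of runners between -0.006 and 0.03 m and y of tray in the frame of runners between -0.015 and 0.015 m and contact force between the fingers and tray above 0.3 N and distance between the grasp point and tray_pull below 0.05 m), for 0.1 s.
At the end, for the whole second after the job is handed in: The tray lies level on the yellow runners, pull outwards, home to within 7 mm of the back stops, at rest and let go, with the bearing, bush and packet still in it (x of tray in the frame of runners between -0.007 and 0.004 m and y of tray in the frame of runners between -0.008 and 0.008 m and z of tray in the frame of runners between -0.003 and 0.003 m and angle between tray's own z axis and vertical below 0.04 rad and angle between the x axis of tray and the x axis of runners, either way round below 0.09 rad and x of tray_pull in the frame of runners below -0.1 m and linear speed of tray below 0.01 m/s and contact force between the fingers and tray below 0.1 N and distance between each of bearing, bush, packet and tray below 0.1 m and z of bearing in the frame of tray between -0.002 and 0.025 m and z of bush in the frame of tray between -0.002 and 0.025 m and z of packet in the frame of tray between -0.002 and 0.025 m); the robot touches nothing.
It fails at once if the tray is tipped by more than about 25 degrees (angle between tray's own z axis and vertical above 0.44 rad).
It fails at once if a bystander on the bench is pushed more than 25 mm (distance of any of oil_filter, carton_low, tape_roll, scanner, grease_tin from where it was at the start of the episode above 0.025 m).
It also fails if it takes over 67 s, if anything falls off the work surface, if the arm or the gripper's body presses on something with over 40 N, if the wrist force passes 120 N, or if a joint passes its speed limit or range.

### The arm

A 6-joint arm with a two-finger parallel gripper is mounted at the origin on the work surface. World frame = base frame: x ahead of the robot, y to its left, z up, the work surface at z = 0. Lengths are in mm, angles in degrees, forces in N, time in s.
With the tool pointing down it reaches from about 300 to 850 mm from the base axis. Payload 4.2 kg.
Tool frame: the origin (TCP) lies at the very end of the fingers, on their centre line; the grasp point (between the pads) lies 19 mm behind it (env.grasp_offset is the distance from the TCP to the grasp point, in mm); z points along the fingers, y is the line along which they close (so a half turn about z gives the same grasp; the last joint's range is limited). The gripper opens to 91 mm and grips with 3 to 60 N. Pads are 32 mm wide; open, the fingers measure 118 mm over their backs; the gripper's body (76 mm by 178 mm) begins 60 mm behind the grasp point.
Start: joints at [-77.407, 18.312, 89.639, -0, 72.044, -1.146], TCP at [136.569, -558.562, 213.976] pointing down, gripper open.
Joint ranges: [-177.97, 177.97], [-48.28, 115.42], [12.27, 149.76], [-77.06, 257.06], [2.81, 150.46], [-146.56, 146.56]. Speed limits (degrees/s): [147.25, 147.25, 180, 180, 180, 180].

### API

Orientations are given as [roll, pitch, yaw] about the fixed x, y, z axes, in that order (R = Rz(yaw) Ry(pitch) Rx(roll)).
In Python, from workcell import env gives the robot as it stands. The module is installed in compiled form; this text tells all that it offers.
- The arm moves only by the tool send_rows, never from a script. Its argument "motion" is a list of rows, each an object of numbers: "tx", "ty", "tz": the shift along the tool's x, y, z in units of 500 mm (1.0 is 500 mm); "rx", "ry", "rz": the turn, a rotation vector about the tool's x, y, z in units of 30 degrees (1.0 is 30 degrees); "gripper": the closure, from -1 (fully open) to 1 (shut). In form: [{"tx": .., "ty": .., "tz": .., "rx": .., "ry": .., "rz": .., "gripper": ..}, ...]. A call has 1 to 12 rows; each row shifts and turns the commanded pose from where the row before left it, along the tool's axes as they then stand; what a row does not reach is not made up. A row lasts 1/8 s, in which the tool goes at most 62.5 mm and 10.7 degrees, less where a joint would pass 70% of its speed; a pose out of reach is approached as far as the arm can. A call with a number of a shift or a turn outside -1 to 1 is refused whole. A call with a gripper value outside its range is refused whole. The fingers move at their own pace and stop on an object; "grip_force" is the grip in N (left out, the last holds). Time passes only in rows, so rows that do not move let the fingers close. It gives the time, the measured TCP pose, the force, the opening and the grip force at its end, in the units of the state.
- env.state(): the state, without advancing time (a new reading comes with each control period).
- env.grab_frame(name): name is "scene" or "top"; returns a dict with "frame" (420x560x3 uint8, red, green, blue), "vertical_fov" (degrees; the focal length in pixels is half the picture's height over the tangent of half this angle, whatever the lens; pixels are square), "cx", "cy" (the principal point, pixels), "k1" (the pictures are not rectified: a ray, as slopes to the right and down, at radius r is drawn at 1 + k1 r^2 times it, then the intrinsics apply), "rvec" (rotation vector, rad) and "tvec" (3), from world to camera coordinates, as OpenCV has them. Camera axes: x right, y down, z forward; pixel columns grow to the right and rows downward; lengths in mm; the calibration is good to about 2 mm. A picture is of the moment at which its call begins. There is no depth.
- env.job_done(): hands the job in; it is judged then, once.
The state is a dict: "time_s": time; "qpos": joint angles; "qvel": joint speeds; "effort": joint torques, N m; "ee_pos": TCP position; "ee_rot": TCP orientation; "force": force on the tool from outside, world axes, zero at the start; "torque": the same for the moment, N m; "gripper_width": finger opening in mm; "gripper_force": force on a finger pad.
Only numpy, scipy, OpenCV 4.12 (cv2) and the standard library are available. Lean on these libraries where they do the work, as an engineer would, in place of code of your own. Each camera call takes 0.05 s, during which the arm holds its last target. There are 200 camera calls.

## Working session

There is one attempt and no reset: what is moved stays moved. The work goes in short steps, Python scripts to look and compute and a tool call to move; the robot and the scene stay as the last step left them, time stands still between calls to the robot, and variables do not carry over. Pictures are saved under pics/ and viewed, at most 12 in all, crops included, and the job is handed in when it is done.

Besides the shell and the picture viewer there is one more tool, called after "Request:" by a JSON object that holds its "fn" and its "kwargs", one argument or row to a line. send_rows: Moves the arm, as the interface text tells. Shifts and turns lie within -1 to 1; 1 stands for 500 mm of shift or 30 degrees of turn. Its arguments: {"type":"object","properties":{"motion":{"type":"array"},"grip_force":{"type":"number"}},"required":["motion"]}

```bash
mkdir -p pics
cat > h.py <<'E'
import numpy as np, cv2
from workcell import env
def grab(n,save=None):
    f=env.grab_frame(n)
    if save: cv2.imwrite(save,f["frame"][:,:,::-1])
    return f
def cal(f):
    fl=210/np.tan(np.radians(f["vertical_fov"])/2)
    K=np.array([[fl,0,f["cx"]],[0,fl,f["cy"]],[0,0,1.]])
    return K,np.array([f["k1"],0,0,0,0.]),np.array(f["rvec"],float),np.array(f["tvec"],float)
def proj(f,P):
    K,d,r,t=cal(f); return cv2.projectPoints(np.array(P,float).reshape(-1,1,3),r,t,K,d)[0].reshape(-1,2)
def onz(f,uv,z):
    K,d,r,t=cal(f); R=cv2.Rodrigues(r)[0]
    uv=np.array(uv,float).reshape(-1,1,2); n=cv2.undistortPoints(uv,K,d).reshape(-1,2)
    D=np.c_[n,np.ones(len(n))]@R; C=-R.T@t.ravel()
    return C+D*((np.broadcast_to(z,len(n))-C[2])/D[:,2])[:,None]
E
python3 - <<'E'
from h import *
for n in("scene","top"):
    f=grab(n,f"pics/{n}0.png"); K,d,r,t=cal(f);print(n,K[0,0],d[0],-cv2.Rodrigues(r)[0].T@t)
    im=cv2.resize(f["frame"][:,:,::-1],(800,600),interpolation=cv2.INTER_CUBIC);cv2.imwrite(f"pics/{n}0b.png",im)
print(env.state())
E
```

```text
scene 476.4268815818224 -0.12143183586987621 [1447.75112966   47.89753036  956.55082429]
top 546.0575406176822 0.014343340343967054 [ 348.81165633  -68.71436769 1580.82078996]
{'time_s': 0.1, 'qpos': array([-7.74069763e+01,  1.83477275e+01,  8.96995304e+01,  4.23814704e-05,
        7.20428837e+01, -1.14612507e+00]), 'qvel': array([ 0.00627279, -0.10816491, -0.1060539 , -0.01060378, -0.014134  ,
        0.05851015]), 'effort': array([ 4.72693705e-05, -4.13334310e+01, -2.32509863e+01,  7.28020747e-02,
        4.21661488e-02, -5.80047617e-05]), 'ee_pos': array([ 136.46503796, -558.11137806,  213.20608367]), 'ee_rot': array([-1.79909877e+02, -1.84332687e-03,  1.37391342e+01]), 'force': array([-0.54435111,  0.21009855,  0.24339968]), 'torque': array([-0.06078476, -0.03225849,  0.00020214]), 'gripper_force': 0.0, 'gripper_width': 91.41316760333456}
```

View pics/scene0b.png

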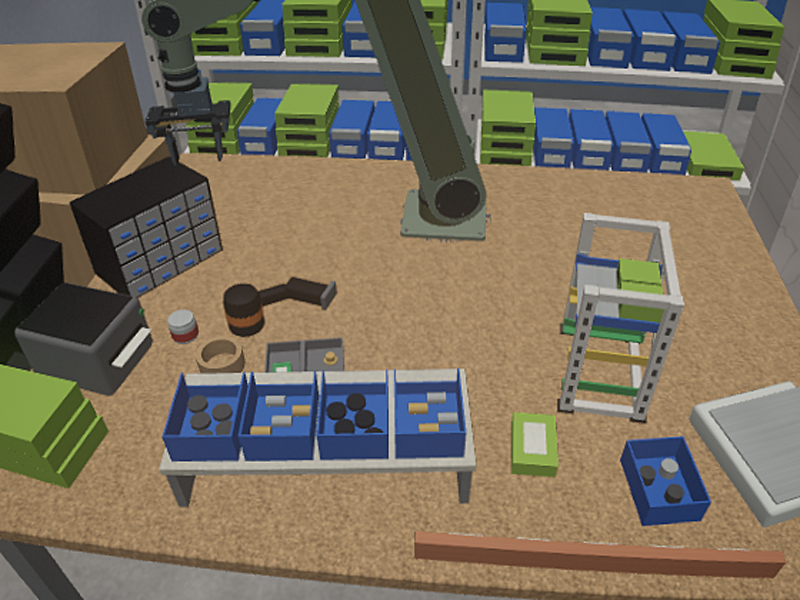

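View pics/top0b.png

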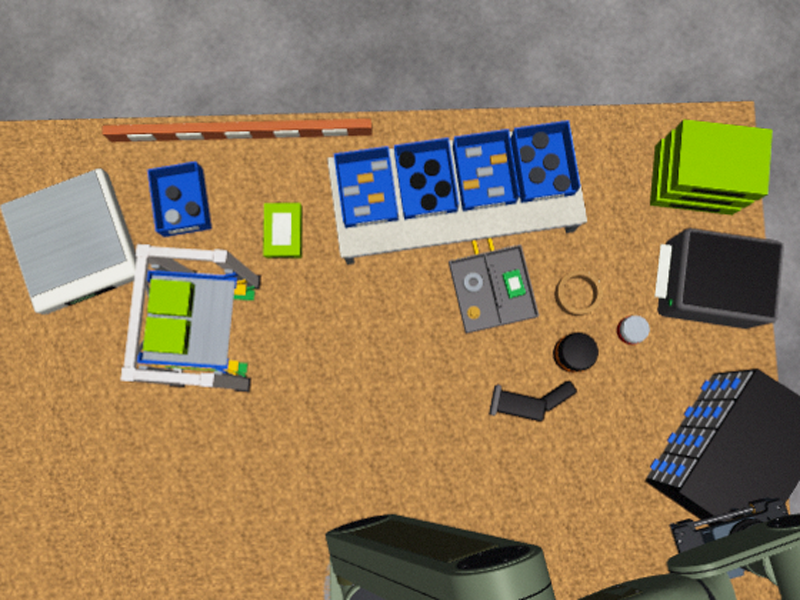

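The top view (800 px scale) shows the tray at about (493,290), with its pull under the riser (up is +x). The rack is at about (190,315) with its mouth to the right (−y). I'll enlarge these for measuring.

Run:
```python
import cv2,numpy as np
t=cv2.imread('pics/top0.png');s=cv2.imread('pics/scene0.png')
def c(im,x,y,w,h,k):
    o=cv2.resize(im[y:y+h,x:x+w],None,fx=k,fy=k,interpolation=cv2.INTER_CUBIC)
    for i in range(0,w,10):
        L=6 if i%50 else 14; cv2.line(o,(i*k,0),(i*k,L),(0,0,255),1)
    for i in range(0,h,10):
        L=6 if i%50 else 14; cv2.line(o,(0,i*k),(L,i*k),(0,0,255),1)
    return o
cv2.imwrite('pics/a.png',c(t,80,165,110,115,5))
cv2.imwrite('pics/b.png',c(s,385,140,100,155,4)[:600])
cv2.imwrite('pics/c.png',c(t,305,150,90,90,6))
a=c(t,80,165,110,115,5)
```

```text
(no output)
```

View pics/a.png

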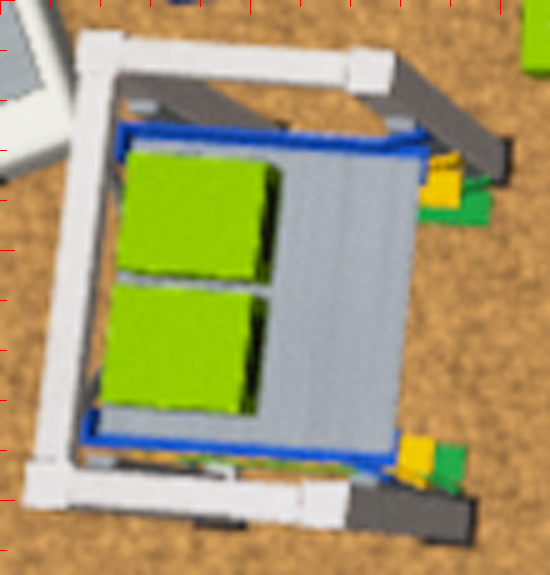

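View pics/b.png

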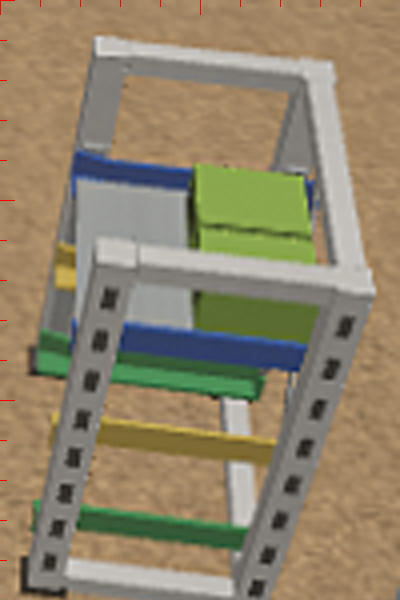

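View pics/c.png

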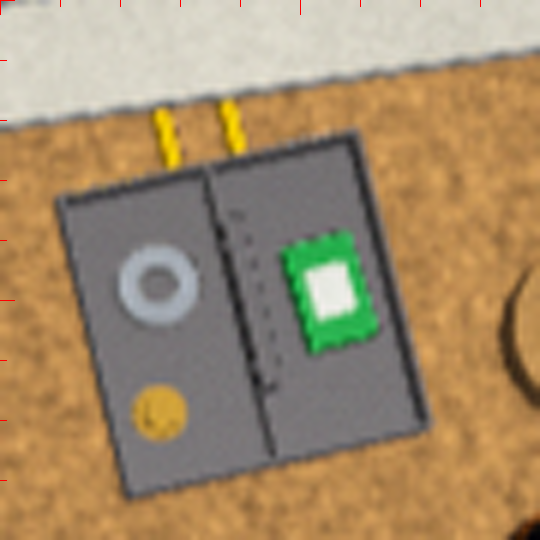

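The crops give the rack top corners, yellow runner edges and tray wall corners. I'll fit the poses to these points.

```bash
cat > fit.py <<'E'
from h import *
from scipy.optimize import least_squares as LS
T=grab("top");S=grab("scene")
A=lambda p:np.array(p,float)/5+[80,165]-.4
B=lambda p:np.array(p,float)/4+[385,140]-.375
C=lambda p:np.array(p,float)/6+[305,150]-.42
def W(p,L):
    c,s=np.cos(p[2]),np.sin(p[2]);L=np.array(L,float)
    return np.c_[p[0]+c*L[:,0]-s*L[:,1],p[1]+s*L[:,0]+c*L[:,1],L[:,2]]
rt=[[77,-116,280],[-77,-116,280],[77,116,280],[-77,116,280]]
ra=A([(80,32),(393,52),(25,505),(347,528)])
rs=[[-77,116,280],[77,116,280],[77,-116,280],[-77,-116,280]]
rb=B([(97,38),(335,62),(373,292),(97,240)])
def res(p): return np.r_[(proj(T,W(p,rt))-ra).ravel(),(proj(S,W(p,rs))-rb).ravel()]
r=LS(res,[550,400,np.pi/2]);p=r.x;print("rack",p[:2],np.degrees(p[2]));print(r.fun.reshape(-1,2).round(1))
# guide outer face y=-83, x=20, yellow: centre rows
for nm,u,vt,vb,dz in(("b",220,335,357,80),("y",200,432,452,0),("g",150,515,537,-80)):
    for v,o in((vt,16),(vb,-4)):
        def f(q): return (proj(S,W(p,[[q[0],-83,q[1]]]))-B([(u,v)])).ravel()
        q=LS(f,[0,100]).x; print(nm,q.round(1),"zb",(q[1]-o-dz).round(1))
for nm,pts,y,dz in(("yel",(462,190),-70,0),("yel2",(433,460),70,0),("grn",(490,205),-70,-80),("grn2",(465,465),70,-80)):
    f=lambda q:(proj(T,W(p,[[-77,q[0],q[1]]]))-A([pts])).ravel()
    q=LS(f,[0,100]).x;print(nm,q.round(1),"zb",q[1]-dz)
tt=[[-75,-75,28],[-75,75,28],[75,75,28],[75,-75,28]]
tc=C([(57,198),(357,132),(430,428),(127,497)])
r=LS(lambda p:(proj(T,W(p,tt))-tc).ravel(),[500,-150,np.pi]);print("tray",r.x[:2],np.degrees(r.x[2]));print(r.fun.reshape(-1,2).round(1))
for n,u,v,z in(("filter",577,352,90),("tape",577,295,40),("scan",535,400,30),("tin",634,329,50),("carton",282,230,32),("riserL",340,257,111),("riserR",586,222,111)): print(n,onz(T,[[u*.7,v*.7]],z).round(0))
E
python3 fit.py
```

```text
rack [511.68686494 329.07781437] 84.17363175754214
[[-0.1 -0.4]
 [ 0.2  0.3]
 [-1.3  0.6]
 [-1.2  0.9]
 [-1.  -1.5]
 [-0.7 -0.7]
 [-0.1 -0.1]
 [-0.9  4.4]]
b [  9.3 206.9] zb 110.9
b [ 12.8 189.8] zb 113.8
y [ 13.4 126.7] zb 110.7
y [ 16.9 109.7] zb 113.7
g [-2.8 47.9] zb 111.9
g [ 1.  27.5] zb 111.5
yel [-75.4 104.1] zb 104.11617662308376
yel2 [ 72.6 104.4] zb 104.44845945165841
grn [-77.9  29.3] zb 109.31167728107171
grn2 [71.3 23. ] zb 102.97802611179421
tray [ 580.73112361 -236.70795657] 191.2134183769283
[[-0.4 -0.3]
 [ 0.1 -0.5]
 [ 0.5  0.4]
 [-0.2  0.4]]
filter [[ 444. -385.   90.]]
tape [[ 561. -402.   40.]]
scan [[ 356. -310.   30.]]
tin [[ 489. -508.   50.]]
carton [[710. 187.  32.]]
riserL [[636.  63. 111.]]
riserR [[ 692. -411.  111.]]
```

Request:
{"fn": "send_rows", "kwargs": {
  "motion": [
    {"tz": -0.07, "gripper": -1},
    {"tz": -0.07},
    {"tz": -0.07},
    {"tx": 0.0726, "ty": -0.0295},
    {"tx": 0.0726, "ty": -0.0295},
    {"tx": 0.0726, "ty": -0.0295},
    {"tx": 0.0726, "ty": -0.0295},
    {"tx": 0.0726, "ty": -0.0295},
    {"tx": 0.0726, "ty": -0.0295},
    {"tx": 0.0726, "ty": -0.0295},
    {"tx": 0.0726, "ty": -0.0295},
    {"tx": 0.0726, "ty": -0.0295}
  ]
}}

```text
invalid input at $.motion[0]: expected keys tx, ty, tz, rx, ry, rz, gripper
```

Request:
{"fn": "send_rows", "kwargs": {
  "motion": [
    {"tx": 0.0726, "ty": -0.0295},
    {"tx": 0.0726, "ty": -0.0295},
    {"tx": 0.0726, "ty": -0.0295},
    {"tx": 0.0726, "ty": -0.0295},
    {"tx": 0.0726, "ty": -0.0295},
    {"rz": -0.33},
    {"rz": -0.33},
    {"rz": -0.33},
    {"rz": -0.33},
    {"rz": -0.33},
    {"rz": -0.33},
    {"rz": -0.33}
  ]
}}

```text
invalid input at $.motion[0]: expected keys tx, ty, tz, rx, ry, rz, gripper
```

Request:
{"fn": "send_rows", "kwargs": {
  "motion": [
    {"rz": -0.33},
    {"rz": -0.33},
    {"rz": -0.33},
    {"rz": -0.33},
    {"rz": -0.33},
    {"rz": -0.33},
    {"rz": -0.33},
    {"rz": -0.33},
    {"rz": -0.33},
    {"rz": -0.33},
    {"rz": -0.3},
    {}
  ]
}}

```text
invalid input at $.motion[0]: expected keys tx, ty, tz, rx, ry, rz, gripper
```

```bash
cat >> h.py <<'E'
from scipy.spatial.transform import Rotation as Ro
def to(x,y,z,yaw):
    s=env.state();R=Ro.from_euler('xyz',s["ee_rot"],degrees=True)
    d=R.inv().apply(np.array([x,y,z])-s["ee_pos"])
    rv=(R.inv()*Ro.from_euler('xyz',[180,0,yaw],degrees=True)).as_rotvec(degrees=True)
    print("t",s["time_s"],"pos",s["ee_pos"].round(1),s["ee_rot"].round(1),"F",s["force"].round(1),"q",s["qpos"].round(0),"w",round(s["gripper_width"],1),round(s["gripper_force"],1))
    print("units t",(d/500).round(4),"r",(rv/30).round(4))
E
sed -i 's/(97,240)\])/(97,265)])/' fit.py
python3 - <<'E'
from h import *
to(580.7,-236.7,32,191.2)
E
python3 fit.py | head -16
```

```text
t 0.2 pos [ 136.5 -558.3  213.4] [-179.9   -0.    13.7] F [-0.2  1.2 -0.1] q [-77.  18.  90.  -0.  72.  -1.] w 91.1 0.0
units t [ 1.0157 -0.4134  0.3633] r [-1.0000e-04 -3.1000e-03 -5.9154e+00]
rack [513.53663585 329.01447265] 84.57983362393286
[[-0.4 -1. ]
 [-0.1 -0.7]
 [-0.9  0. ]
 [-0.8 -0. ]
 [-1.3 -1. ]
 [-0.9 -0.4]
 [ 0.4  0.3]
 [-0.4 -1.2]]
b [  8.2 208.4] zb 112.4
b [ 11.7 191.3] zb 115.3
y [ 12.3 128.4] zb 112.4
y [ 15.7 111.4] zb 115.4
g [-3.9 49.8] zb 113.8
g [-0.1 29.4] zb 113.4
yel [-73.4 101.3] zb 101.26733880414895
```

Request:
{"fn": "send_rows", "kwargs": {
  "motion": [
    {"tx": 0, "ty": 0, "tz": -0.07, "rx": 0, "ry": 0, "rz": 0, "gripper": -1},
    {"tx": 0, "ty": 0, "tz": -0.07, "rx": 0, "ry": 0, "rz": 0, "gripper": -1},
    {"tx": 0, "ty": 0, "tz": -0.07, "rx": 0, "ry": 0, "rz": 0, "gripper": -1},
    {"tx": 0.0726, "ty": -0.0295, "tz": 0, "rx": 0, "ry": 0, "rz": 0, "gripper": -1},
    {"tx": 0.0726, "ty": -0.0295, "tz": 0, "rx": 0, "ry": 0, "rz": 0, "gripper": -1},
    {"tx": 0.0726, "ty": -0.0295, "tz": 0, "rx": 0, "ry": 0, "rz": 0, "gripper": -1},
    {"tx": 0.0726, "ty": -0.0295, "tz": 0, "rx": 0, "ry": 0, "rz": 0, "gripper": -1},
    {"tx": 0.0726, "ty": -0.0295, "tz": 0, "rx": 0, "ry": 0, "rz": 0, "gripper": -1},
    {"tx": 0.0726, "ty": -0.0295, "tz": 0, "rx": 0, "ry": 0, "rz": 0, "gripper": -1},
    {"tx": 0.0726, "ty": -0.0295, "tz": 0, "rx": 0, "ry": 0, "rz": 0, "gripper": -1},
    {"tx": 0.0726, "ty": -0.0295, "tz": 0, "rx": 0, "ry": 0, "rz": 0, "gripper": -1},
    {"tx": 0.0726, "ty": -0.0295, "tz": 0, "rx": 0, "ry": 0, "rz": 0, "gripper": -1}
  ]
}}

```text
time_s: 1.8
ee_pos: [423.3, -351.1, 318.9]
ee_rot: [180.0, 0.0, 13.7]
force: [0.2, -0.9, 0.2]
gripper_width: 91.6
gripper_force: 0.0
```

Request:
{"fn": "send_rows", "kwargs": {
  "motion": [
    {"tx": 0.0726, "ty": -0.0295, "tz": 0, "rx": 0, "ry": 0, "rz": 0, "gripper": -1},
    {"tx": 0.0726, "ty": -0.0295, "tz": 0, "rx": 0, "ry": 0, "rz": 0, "gripper": -1},
    {"tx": 0.0726, "ty": -0.0295, "tz": 0, "rx": 0, "ry": 0, "rz": 0, "gripper": -1},
    {"tx": 0.0726, "ty": -0.0295, "tz": 0, "rx": 0, "ry": 0, "rz": 0, "gripper": -1},
    {"tx": 0.0726, "ty": -0.0295, "tz": 0, "rx": 0, "ry": 0, "rz": 0, "gripper": -1},
    {"tx": 0, "ty": 0, "tz": 0, "rx": 0, "ry": 0, "rz": -0.33, "gripper": -1},
    {"tx": 0, "ty": 0, "tz": 0, "rx": 0, "ry": 0, "rz": -0.33, "gripper": -1},
    {"tx": 0, "ty": 0, "tz": 0, "rx": 0, "ry": 0, "rz": -0.33, "gripper": -1},
    {"tx": 0, "ty": 0, "tz": 0, "rx": 0, "ry": 0, "rz": -0.33, "gripper": -1},
    {"tx": 0, "ty": 0, "tz": 0, "rx": 0, "ry": 0, "rz": -0.33, "gripper": -1},
    {"tx": 0, "ty": 0, "tz": 0, "rx": 0, "ry": 0, "rz": -0.33, "gripper": -1},
    {"tx": 0, "ty": 0, "tz": 0, "rx": 0, "ry": 0, "rz": -0.33, "gripper": -1}
  ]
}}

```text
time_s: 3.3
ee_pos: [581.1, -237.2, 318.8]
ee_rot: [-180.0, -0.0, 83.4]
force: [0.1, 0.4, 0.6]
gripper_width: 91.5
gripper_force: 0.0
```

Request:
{"fn": "send_rows", "kwargs": {
  "motion": [
    {"tx": 0, "ty": 0, "tz": 0, "rx": 0, "ry": 0, "rz": -0.33, "gripper": -1},
    {"tx": 0, "ty": 0, "tz": 0, "rx": 0, "ry": 0, "rz": -0.33, "gripper": -1},
    {"tx": 0, "ty": 0, "tz": 0, "rx": 0, "ry": 0, "rz": -0.33, "gripper": -1},
    {"tx": 0, "ty": 0, "tz": 0, "rx": 0, "ry": 0, "rz": -0.33, "gripper": -1},
    {"tx": 0, "ty": 0, "tz": 0, "rx": 0, "ry": 0, "rz": -0.33, "gripper": -1},
    {"tx": 0, "ty": 0, "tz": 0, "rx": 0, "ry": 0, "rz": -0.33, "gripper": -1},
    {"tx": 0, "ty": 0, "tz": 0, "rx": 0, "ry": 0, "rz": -0.33, "gripper": -1},
    {"tx": 0, "ty": 0, "tz": 0, "rx": 0, "ry": 0, "rz": -0.33, "gripper": -1},
    {"tx": 0, "ty": 0, "tz": 0, "rx": 0, "ry": 0, "rz": -0.33, "gripper": -1},
    {"tx": 0, "ty": 0, "tz": 0, "rx": 0, "ry": 0, "rz": -0.33, "gripper": -1},
    {"tx": 0, "ty": 0, "tz": 0, "rx": 0, "ry": 0, "rz": -0.3, "gripper": -1},
    {"tx": 0, "ty": 0, "tz": 0, "rx": 0, "ry": 0, "rz": 0, "gripper": -1}
  ]
}}

```text
time_s: 4.8
ee_pos: [581.1, -237.2, 318.8]
ee_rot: [180.0, -0.0, -169.1]
force: [0.6, 0.1, -0.2]
gripper_width: 91.4
gripper_force: 0.0
```

Run:
```python
from h import *
to(580.7,-236.7,32,191.2)
```

```text
t 4.8 pos [ 581.1 -237.2  318.8] [ 180.    -0.  -169.1] F [ 0.6  0.1 -0.2] q [ -23.   21.   71.   -0.   88. -124.] w 91.4 0.0
units t [5.000e-04 1.200e-03 5.737e-01] r [ 0.0001 -0.0004 -0.0089]
```

Descend 287 mm with a last fine correction, then close.

Request:
{"fn": "send_rows", "kwargs": {
  "motion": [
    {"tx": 0, "ty": 0.001, "tz": 0.08, "rx": 0, "ry": 0, "rz": -0.009, "gripper": -1},
    {"tx": 0, "ty": 0, "tz": 0.08, "rx": 0, "ry": 0, "rz": 0, "gripper": -1},
    {"tx": 0, "ty": 0, "tz": 0.08, "rx": 0, "ry": 0, "rz": 0, "gripper": -1},
    {"tx": 0, "ty": 0, "tz": 0.08, "rx": 0, "ry": 0, "rz": 0, "gripper": -1},
    {"tx": 0, "ty": 0, "tz": 0.08, "rx": 0, "ry": 0, "rz": 0, "gripper": -1},
    {"tx": 0, "ty": 0, "tz": 0.06, "rx": 0, "ry": 0, "rz": 0, "gripper": -1},
    {"tx": 0, "ty": 0, "tz": 0.06, "rx": 0, "ry": 0, "rz": 0, "gripper": -1},
    {"tx": 0, "ty": 0, "tz": 0.054, "rx": 0, "ry": 0, "rz": 0, "gripper": -1},
    {"tx": 0, "ty": 0, "tz": 0, "rx": 0, "ry": 0, "rz": 0, "gripper": 1},
    {"tx": 0, "ty": 0, "tz": 0, "rx": 0, "ry": 0, "rz": 0, "gripper": 1},
    {"tx": 0, "ty": 0, "tz": 0, "rx": 0, "ry": 0, "rz": 0, "gripper": 1},
    {"tx": 0, "ty": 0, "tz": 0, "rx": 0, "ry": 0, "rz": 0, "gripper": 1}
  ],
  "grip_force": 40
}}

```text
time_s: 6.3
ee_pos: [581.7, -237.0, 33.1]
ee_rot: [-179.9, 0.1, -168.7]
force: [-0.5, -0.1, -0.3]
gripper_width: 54.0
gripper_force: 0.0
```

Request:
{"fn": "send_rows", "kwargs": {
  "motion": [
    {"tx": 0, "ty": 0, "tz": 0, "rx": 0, "ry": 0, "rz": 0, "gripper": 1},
    {"tx": 0, "ty": 0, "tz": 0, "rx": 0, "ry": 0, "rz": 0, "gripper": 1},
    {"tx": 0, "ty": 0, "tz": 0, "rx": 0, "ry": 0, "rz": 0, "gripper": 1},
    {"tx": 0, "ty": 0, "tz": 0, "rx": 0, "ry": 0, "rz": 0, "gripper": 1}
  ]
}}

```text
time_s: 6.8
ee_pos: [581.1, -236.8, 31.9]
ee_rot: [-180.0, -0.0, -168.7]
force: [-0.3, -0.4, 0.2]
gripper_width: 14.2
gripper_force: 0.0
```

Request:
{"fn": "send_rows", "kwargs": {
  "motion": [
    {"tx": 0, "ty": 0, "tz": 0, "rx": 0, "ry": 0, "rz": 0, "gripper": 1},
    {"tx": 0, "ty": 0, "tz": 0, "rx": 0, "ry": 0, "rz": 0, "gripper": 1},
    {"tx": 0, "ty": 0, "tz": 0, "rx": 0, "ry": 0, "rz": 0, "gripper": 1},
    {"tx": 0, "ty": 0, "tz": -0.01, "rx": 0, "ry": 0, "rz": 0, "gripper": 1},
    {"tx": 0, "ty": 0, "tz": -0.015, "rx": 0, "ry": 0, "rz": 0, "gripper": 1},
    {"tx": 0, "ty": 0, "tz": -0.015, "rx": 0, "ry": 0, "rz": 0, "gripper": 1},
    {"tx": 0, "ty": 0, "tz": 0, "rx": 0, "ry": 0, "rz": 0, "gripper": 1}
  ]
}}

```text
time_s: 7.68
ee_pos: [581.7, -237.2, 53.0]
ee_rot: [-179.9, 0.1, -168.7]
force: [0.3, 0.3, -1.8]
gripper_width: 9.9
gripper_force: 40.0
```

Request:
{"fn": "send_rows", "kwargs": {
  "motion": [
    {"tx": 0.01, "ty": 0.014, "tz": 0, "rx": 0, "ry": 0, "rz": 0, "gripper": 1},
    {"tx": 0.02, "ty": 0.028, "tz": 0, "rx": 0, "ry": 0, "rz": 0, "gripper": 1},
    {"tx": 0.025, "ty": 0.037, "tz": 0, "rx": 0, "ry": 0, "rz": 0, "gripper": 1},
    {"tx": 0.025, "ty": 0.037, "tz": 0, "rx": 0, "ry": 0, "rz": 0, "gripper": 1},
    {"tx": 0.025, "ty": 0.037, "tz": 0, "rx": 0, "ry": 0, "rz": 0, "gripper": 1},
    {"tx": 0.025, "ty": 0.037, "tz": 0, "rx": 0, "ry": 0, "rz": 0, "gripper": 1},
    {"tx": 0.018, "ty": 0.028, "tz": 0, "rx": 0, "ry": 0, "rz": 0, "gripper": 1},
    {"tx": 0.01, "ty": 0.014, "tz": 0, "rx": 0, "ry": 0, "rz": 0, "gripper": 1},
    {"tx": 0, "ty": 0, "tz": 0, "rx": 0, "ry": 0, "rz": 0.1, "gripper": 1},
    {"tx": 0, "ty": 0, "tz": 0, "rx": 0, "ry": 0, "rz": 0.2, "gripper": 1},
    {"tx": 0, "ty": 0, "tz": 0, "rx": 0, "ry": 0, "rz": 0.25, "gripper": 1},
    {"tx": 0, "ty": 0, "tz": 0, "rx": 0, "ry": 0, "rz": 0.25, "gripper": 1}
  ]
}}

```text
time_s: 9.18
ee_pos: [481.3, -138.8, 52.0]
ee_rot: [-180.0, 0.0, 167.1]
force: [-0.2, 1.0, -3.1]
gripper_width: 9.8
gripper_force: 40.0
```

Request:
{"fn": "send_rows", "kwargs": {
  "motion": [
    {"tx": 0, "ty": 0, "tz": 0, "rx": 0, "ry": 0, "rz": 0.25, "gripper": 1},
    {"tx": 0, "ty": 0, "tz": 0, "rx": 0, "ry": 0, "rz": 0.25, "gripper": 1},
    {"tx": 0, "ty": 0, "tz": 0, "rx": 0, "ry": 0, "rz": 0.25, "gripper": 1},
    {"tx": 0, "ty": 0, "tz": 0, "rx": 0, "ry": 0, "rz": 0.25, "gripper": 1},
    {"tx": 0, "ty": 0, "tz": 0, "rx": 0, "ry": 0, "rz": 0.25, "gripper": 1},
    {"tx": 0, "ty": 0, "tz": 0, "rx": 0, "ry": 0, "rz": 0.25, "gripper": 1},
    {"tx": 0, "ty": 0, "tz": 0, "rx": 0, "ry": 0, "rz": 0.25, "gripper": 1},
    {"tx": 0, "ty": 0, "tz": 0, "rx": 0, "ry": 0, "rz": 0.25, "gripper": 1},
    {"tx": 0, "ty": 0, "tz": 0, "rx": 0, "ry": 0, "rz": 0.25, "gripper": 1},
    {"tx": 0, "ty": 0, "tz": 0, "rx": 0, "ry": 0, "rz": 0.25, "gripper": 1},
    {"tx": 0, "ty": 0, "tz": 0, "rx": 0, "ry": 0, "rz": 0.2, "gripper": 1},
    {"tx": 0, "ty": 0, "tz": 0, "rx": 0, "ry": 0, "rz": 0.06, "gripper": 1}
  ]
}}

```text
time_s: 10.68
ee_pos: [481.2, -138.7, 52.0]
ee_rot: [180.0, 0.0, 84.5]
force: [0.1, -0.1, -2.4]
gripper_width: 9.7
gripper_force: 40.0
```

Run:
```python
from h import *
f=grab("scene","pics/s1.png"); to(480,1,32.5,84.4)
cv2.imwrite("pics/s1b.png",cv2.resize(f["frame"][150:360,100:450,::-1],None,fx=2.2,fy=2.2))
```

```text
t 10.725 pos [ 481.1 -138.7   52. ] [180.    0.   84.5] F [ 0.3 -0.  -2.4] q [-17.  21. 112.  -0.  47. -12.] w 10.1 40.0
units t [ 0.2779 -0.0293  0.0389] r [0.0009 0.0004 0.0019]
```

View pics/s1b.png

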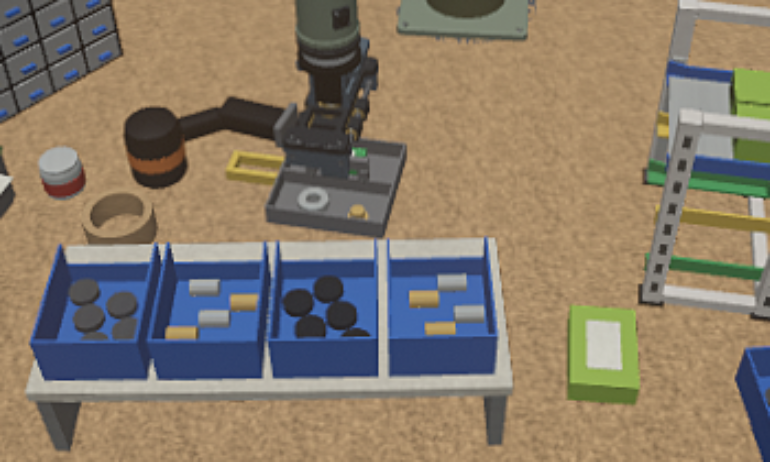

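The scene shows the tray level under the hand with its pull to −y and all three parts inside. Now I'll move it to the set-down spot and release.

Request:
{"fn": "send_rows", "kwargs": {
  "motion": [
    {"tx": 0.02, "ty": -0.002, "tz": 0, "rx": 0, "ry": 0, "rz": 0, "gripper": 1},
    {"tx": 0.04, "ty": -0.004, "tz": 0, "rx": 0, "ry": 0, "rz": 0, "gripper": 1},
    {"tx": 0.055, "ty": -0.006, "tz": 0, "rx": 0, "ry": 0, "rz": 0, "gripper": 1},
    {"tx": 0.055, "ty": -0.006, "tz": 0, "rx": 0, "ry": 0, "rz": 0, "gripper": 1},
    {"tx": 0.05, "ty": -0.005, "tz": 0, "rx": 0, "ry": 0, "rz": 0, "gripper": 1},
    {"tx": 0.038, "ty": -0.004, "tz": 0, "rx": 0, "ry": 0, "rz": 0, "gripper": 1},
    {"tx": 0.02, "ty": -0.002, "tz": 0.01, "rx": 0, "ry": 0, "rz": 0, "gripper": 1},
    {"tx": 0, "ty": 0, "tz": 0.015, "rx": 0, "ry": 0, "rz": 0, "gripper": 1},
    {"tx": 0, "ty": 0, "tz": 0.01, "rx": 0, "ry": 0, "rz": 0, "gripper": 1},
    {"tx": 0, "ty": 0, "tz": 0.004, "rx": 0, "ry": 0, "rz": 0, "gripper": 1},
    {"tx": 0, "ty": 0, "tz": 0, "rx": 0, "ry": 0, "rz": 0, "gripper": 1},
    {"tx": 0, "ty": 0, "tz": 0, "rx": 0, "ry": 0, "rz": 0, "gripper": 1}
  ]
}}

```text
time_s: 12.22
ee_pos: [479.9, 1.0, 32.5]
ee_rot: [180.0, 0.0, 84.5]
force: [0.1, 0.4, -2.6]
gripper_width: 10.0
gripper_force: 40.0
```

Request:
{"fn": "send_rows", "kwargs": {
  "motion": [
    {"tx": 0, "ty": 0, "tz": 0.002, "rx": 0, "ry": 0, "rz": 0, "gripper": 1},
    {"tx": 0, "ty": 0, "tz": 0, "rx": 0, "ry": 0, "rz": 0, "gripper": -1},
    {"tx": 0, "ty": 0, "tz": 0, "rx": 0, "ry": 0, "rz": 0, "gripper": -1},
    {"tx": 0, "ty": 0, "tz": 0, "rx": 0, "ry": 0, "rz": 0, "gripper": -1},
    {"tx": 0, "ty": 0, "tz": 0, "rx": 0, "ry": 0, "rz": 0, "gripper": -1},
    {"tx": 0, "ty": 0, "tz": -0.04, "rx": 0, "ry": 0, "rz": 0, "gripper": -1},
    {"tx": 0, "ty": 0, "tz": -0.08, "rx": 0, "ry": 0, "rz": 0, "gripper": -1},
    {"tx": 0, "ty": 0, "tz": -0.08, "rx": 0, "ry": 0, "rz": 0, "gripper": -1},
    {"tx": -0.06, "ty": 0, "tz": 0, "rx": 0, "ry": 0, "rz": 0, "gripper": -1},
    {"tx": -0.08, "ty": 0, "tz": 0, "rx": 0, "ry": 0, "rz": 0, "gripper": -1},
    {"tx": -0.08, "ty": 0, "tz": 0, "rx": 0, "ry": 0, "rz": 0, "gripper": -1},
    {"tx": -0.04, "ty": 0, "tz": 0, "rx": 0, "ry": 0, "rz": 0, "gripper": -1}
  ]
}}

```text
time_s: 13.72
ee_pos: [467.0, -129.9, 131.5]
ee_rot: [180.0, 0.0, 84.4]
force: [0.5, 0.3, -0.1]
gripper_width: 91.2
gripper_force: 0.0
```

Run:
```python
from h import *
f=grab("top","pics/t2.png"); to(480-130*np.cos(np.radians(84.4)),1-130*np.sin(np.radians(84.4)),4,84.4)
x0,y0=190,140
cv2.imwrite("pics/t2b.png",cv2.resize(f["frame"][y0:y0+150,x0:x0+200,::-1],None,fx=4,fy=4,interpolation=cv2.INTER_CUBIC))
p=proj(f,[[480-75*.0976-75*.995*a*-1*0,1,28]]);print((p-[x0,y0])*4)
```

```text
t 13.775 pos [ 467.  -131.3  131.5] [1.80e+02 1.00e-01 8.44e+01] F [-0.2 -1.8 -0.1] q [-17.  14. 108.  -0.  57. -11.] w 91.3 0.0
units t [ 6.400e-03 -2.000e-04  2.549e-01] r [0.0008 0.0036 0.    ]Traceback (most recent call last):
  File "<stdin>", line 5, in <module>
NameError: name 'a' is not defined
```

View pics/t2b.png

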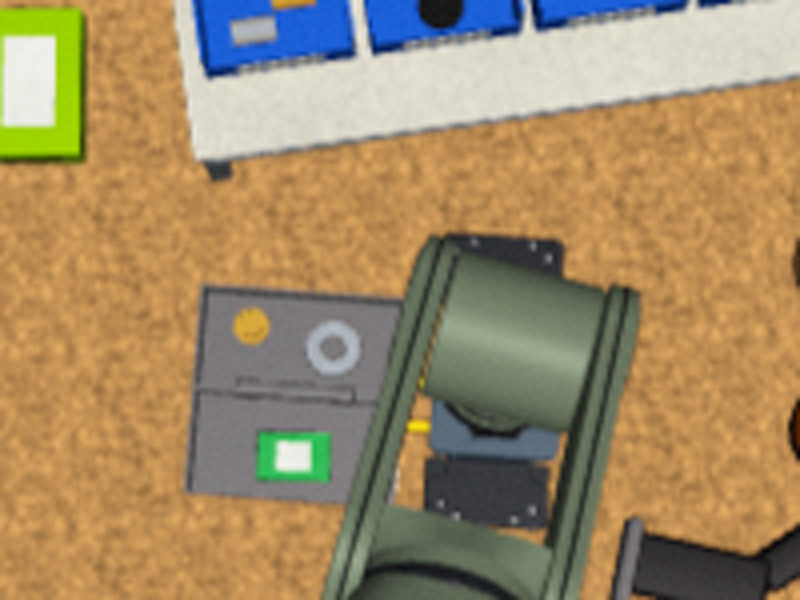

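The tray stands square at the set-down spot with its parts in. The wrist housing is wide, so I'll lean the hand back 15° away from the rack and take the pull.

Request:
{"fn": "send_rows", "kwargs": {
  "motion": [
    {"tx": 0.016, "ty": 0, "tz": 0, "rx": 0, "ry": 0, "rz": 0, "gripper": -1},
    {"tx": 0, "ty": 0, "tz": 0, "rx": 0, "ry": 0.25, "rz": 0, "gripper": -1},
    {"tx": 0, "ty": 0, "tz": 0, "rx": 0, "ry": 0.25, "rz": 0, "gripper": -1},
    {"tx": -0.01, "ty": 0, "tz": 0.0373, "rx": 0, "ry": 0, "rz": 0, "gripper": -1},
    {"tx": -0.015, "ty": 0, "tz": 0.0559, "rx": 0, "ry": 0, "rz": 0, "gripper": -1},
    {"tx": -0.015, "ty": 0, "tz": 0.0559, "rx": 0, "ry": 0, "rz": 0, "gripper": -1},
    {"tx": -0.012, "ty": 0, "tz": 0.0448, "rx": 0, "ry": 0, "rz": 0, "gripper": -1},
    {"tx": -0.012, "ty": 0, "tz": 0.0447, "rx": 0, "ry": 0, "rz": 0, "gripper": -1},
    {"tx": 0, "ty": 0, "tz": 0, "rx": 0, "ry": 0, "rz": 0, "gripper": -1}
  ]
}}

```text
time_s: 14.9
ee_pos: [467.1, -118.3, 6.8]
ee_rot: [-179.8, -15.1, 84.5]
force: [-0.4, 0.7, 0.0]
gripper_width: 91.2
gripper_force: 0.0
```

Run:
```python
from h import *
to(467.8,-123.5,8,84.4)
s=env.state();print(s["ee_pos"]-19*Ro.from_euler('xyz',s["ee_rot"],degrees=True).as_matrix()[:,2])
```

```text
t 14.9 pos [ 467.1 -118.3    6.8] [-179.8  -15.1   84.5] F [-0.4  0.7  0. ] q [-25.  26. 115.  20.  46. -35.] w 91.2 0.0
units t [-0.0092  0.0023 -0.0049] r [-0.0079 -0.5029  0.0055]
[ 466.74563708 -123.26193482   25.17838581]
```

Request:
{"fn": "send_rows", "kwargs": {
  "motion": [
    {"tx": -0.0097, "ty": 0.001, "tz": -0.0026, "rx": 0, "ry": 0, "rz": 0, "gripper": -1},
    {"tx": 0, "ty": 0, "tz": 0, "rx": 0, "ry": 0, "rz": 0, "gripper": 1},
    {"tx": 0, "ty": 0, "tz": 0, "rx": 0, "ry": 0, "rz": 0, "gripper": 1},
    {"tx": 0, "ty": 0, "tz": 0, "rx": 0, "ry": 0, "rz": 0, "gripper": 1},
    {"tx": 0, "ty": 0, "tz": 0, "rx": 0, "ry": 0, "rz": 0, "gripper": 1},
    {"tx": 0, "ty": 0, "tz": 0, "rx": 0, "ry": 0, "rz": 0, "gripper": 1},
    {"tx": 0, "ty": 0, "tz": 0, "rx": 0, "ry": 0, "rz": 0, "gripper": 1},
    {"tx": 0, "ty": 0, "tz": 0, "rx": 0, "ry": 0, "rz": 0, "gripper": 1},
    {"tx": 0, "ty": 0, "tz": 0, "rx": 0, "ry": 0, "rz": 0, "gripper": 1}
  ],
  "grip_force": 60
}}

```text
time_s: 16.02
ee_pos: [468.0, -125.3, 7.9]
ee_rot: [-180.0, -15.0, 84.5]
force: [-0.1, 0.1, 0.1]
gripper_width: 39.3
gripper_force: 60.0
```

Request:
{"fn": "send_rows", "kwargs": {
  "motion": [
    {"tx": 0.001, "ty": 0, "tz": -0.004, "rx": 0, "ry": 0, "rz": 0, "gripper": 1},
    {"tx": 0.003, "ty": 0, "tz": -0.012, "rx": 0, "ry": 0, "rz": 0, "gripper": 1},
    {"tx": 0.006, "ty": 0, "tz": -0.024, "rx": 0, "ry": 0, "rz": 0, "gripper": 1},
    {"tx": 0, "ty": 0, "tz": 0, "rx": 0, "ry": 0, "rz": 0, "gripper": 1}
  ]
}}

```text
time_s: 16.52
ee_pos: [468.9, -126.1, 29.7]
ee_rot: [179.8, -14.9, 84.5]
force: [-0.9, -0.0, -2.9]
gripper_width: 39.7
gripper_force: 60.0
```

Run:
```python
from h import *
f=grab("scene","pics/s3.png"); to(467.8,-123.5,8,84.4)
cv2.imwrite("pics/s3b.png",cv2.resize(f["frame"][170:270,190:350,::-1],None,fx=5,fy=5,interpolation=cv2.INTER_CUBIC))
```

```text
t 16.575 pos [ 468.5 -125.9   29.2] [179.9 -15.   84.5] F [ 0.3  0.  -2.2] q [-26.  24. 113.  19.  49. -34.] w 39.6 60.0
units t [-0.0064 -0.002   0.0422] r [ 0.0027 -0.4983  0.0042]
```

View pics/s3b.png

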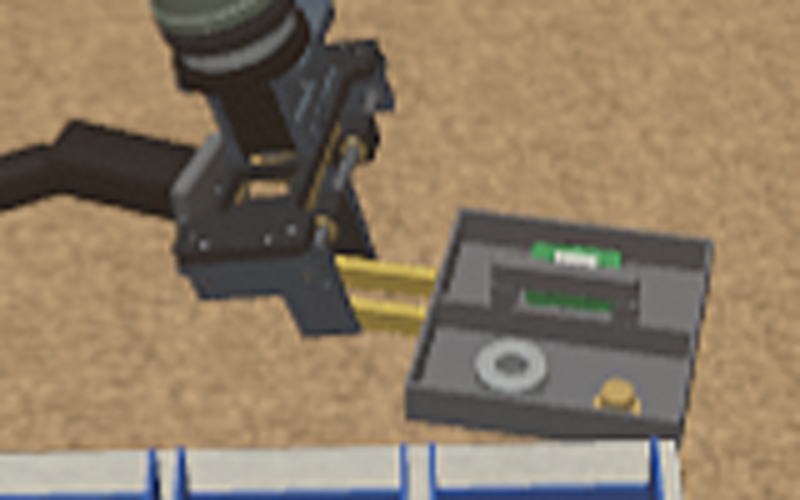

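```bash
cat > sag.py <<'E'
from h import *
from scipy.optimize import least_squares as LS
def sag(f,px,P,yaw,P0):
    # P: world of pull grip point; tray-local corners rel. to pull at (-130,0,19)
    L=np.array([[-75,75,28],[75,75,28],[75,-75,28],[-75,-75,28]],float)-P0
    def W(q): return Ro.from_euler('zy',[yaw+q[1],q[0]],degrees=True).apply(L)+P
    r=LS(lambda q:(proj(f,W(q))-px).ravel(),[0,0]);print("pitch,dyaw",r.x.round(2));print(r.fun.reshape(-1,2).round(1))
E
python3 - <<'E'
from sag import *
f=grab("scene")
px=np.array([(462,210),(712,240),(683,428),(408,387)])/5+[190,170]-.4
s=env.state();g=s["ee_pos"]-19*Ro.from_euler('xyz',s["ee_rot"],degrees=True).as_matrix()[:,2];print(g)
sag(f,px,g,84.4,np.array([-130,0,26.3]))
E
```

```text
[ 467.6782874  -130.65001455   47.21936173]
pitch,dyaw [ 0.74 -0.73]
[[-0.9 -1.4]
 [ 0.1 -0.6]
 [-1.5 -0.8]
 [-1.8 -0.6]]
```

Sag is under 1°. Lift about 101 mm, then advance to just before the mouth.

Request:
{"fn": "send_rows", "kwargs": {
  "motion": [
    {"tx": 0.0044, "ty": 0, "tz": -0.0162, "rx": 0, "ry": 0, "rz": 0, "gripper": 1},
    {"tx": 0.0087, "ty": 0, "tz": -0.0325, "rx": 0, "ry": 0, "rz": 0, "gripper": 1},
    {"tx": 0.0087, "ty": 0, "tz": -0.0325, "rx": 0, "ry": 0, "rz": 0, "gripper": 1},
    {"tx": 0.0087, "ty": 0, "tz": -0.0325, "rx": 0, "ry": 0, "rz": 0, "gripper": 1},
    {"tx": 0.0087, "ty": 0, "tz": -0.0325, "rx": 0, "ry": 0, "rz": 0, "gripper": 1},
    {"tx": 0.0087, "ty": 0, "tz": -0.0325, "rx": 0, "ry": 0, "rz": 0, "gripper": 1},
    {"tx": 0.0044, "ty": 0, "tz": -0.0163, "rx": 0, "ry": 0, "rz": 0, "gripper": 1},
    {"tx": 0, "ty": 0, "tz": 0, "rx": 0, "ry": 0, "rz": 0, "gripper": 1}
  ]
}}

```text
time_s: 17.62
ee_pos: [468.2, -125.7, 129.8]
ee_rot: [180.0, -15.0, 84.5]
force: [0.4, -0.0, -2.9]
gripper_width: 39.4
gripper_force: 60.0
```

Request:
{"fn": "send_rows", "kwargs": {
  "motion": [
    {"tx": 0.02, "ty": 0, "tz": 0.0054, "rx": 0, "ry": 0, "rz": 0, "gripper": 1},
    {"tx": 0.035, "ty": 0, "tz": 0.0094, "rx": 0, "ry": 0, "rz": 0, "gripper": 1},
    {"tx": 0.0415, "ty": 0, "tz": 0.0111, "rx": 0, "ry": 0, "rz": 0, "gripper": 1},
    {"tx": 0.0415, "ty": 0, "tz": 0.0111, "rx": 0, "ry": 0, "rz": 0, "gripper": 1},
    {"tx": 0.0415, "ty": 0, "tz": 0.0111, "rx": 0, "ry": 0, "rz": 0, "gripper": 1},
    {"tx": 0.0415, "ty": 0, "tz": 0.0111, "rx": 0, "ry": 0, "rz": 0, "gripper": 1},
    {"tx": 0.0415, "ty": 0, "tz": 0.0111, "rx": 0, "ry": 0, "rz": 0, "gripper": 1},
    {"tx": 0.035, "ty": 0, "tz": 0.0094, "rx": 0, "ry": 0, "rz": 0, "gripper": 1},
    {"tx": 0.02, "ty": 0, "tz": 0.0054, "rx": 0, "ry": 0, "rz": 0, "gripper": 1},
    {"tx": 0.014, "ty": 0, "tz": 0.0037, "rx": 0, "ry": 0, "rz": 0, "gripper": 1},
    {"tx": 0, "ty": 0, "tz": 0, "rx": 0, "ry": 0, "rz": 0, "gripper": 1}
  ]
}}

```text
time_s: 19.0
ee_pos: [484.3, 45.5, 129.3]
ee_rot: [-180.0, -15.0, 84.6]
force: [-0.0, -0.8, -3.1]
gripper_width: 39.7
gripper_force: 60.0
```

Run:
```python
from h import *
f=grab("scene"); g=grab("top")
a=cv2.resize(f["frame"][120:290,290:480,::-1],None,fx=3.5,fy=3.5,interpolation=cv2.INTER_CUBIC)[:600,:400*2]
b=cv2.resize(g["frame"][165:280,80:270,::-1],None,fx=4,fy=4,interpolation=cv2.INTER_CUBIC)
cv2.imwrite("pics/s4b.png",a);cv2.imwrite("pics/t4b.png",b)
to(500,30,110,84.4)
s=env.state();R=Ro.from_euler('xyz',s["ee_rot"],degrees=True);G=s["ee_pos"]-19*R.as_matrix()[:,2];print(G)
# overlay check: predicted pixel (crop) of the yellow near guide, mouth end top for zb=113
c,sn=np.cos(np.radians(84.4)),np.sin(np.radians(84.4))
for zb in(105,113):
  P=[[513+c*x-sn*y,329+sn*x+c*y,zb+z] for x,y,z in((-77,-83,16),(-77,-83,-4),(-77,83,16),(-77,63,0),(-77,-63,0))]
  print(zb,((proj(f,P)-[290,120])*3.5).round(0).tolist(),((proj(g,P)-[80,165])*4).round(0).tolist())
```

```text
t 19.1 pos [484.4  44.9 129.4] [-180.   -15.    84.5] F [ 0.  -0.1 -2.2] q [ -6.  15. 110.  18.  57. -11.] w 39.7 60.0
units t [-0.0358  0.0339  0.0306] r [-0.0006 -0.4993  0.0032]
[483.95361098  40.03088906 147.74690252]
105 [[377.0, 438.0], [373.0, 457.0], [380.0, 291.0], [377.0, 322.0], [374.0, 434.0]] [[364.0, 133.0], [370.0, 138.0], [338.0, 378.0], [347.0, 350.0], [366.0, 166.0]]
113 [[379.0, 430.0], [375.0, 449.0], [382.0, 283.0], [378.0, 315.0], [376.0, 426.0]] [[361.0, 131.0], [367.0, 136.0], [336.0, 378.0], [344.0, 349.0], [363.0, 164.0]]
```

View pics/s4b.png

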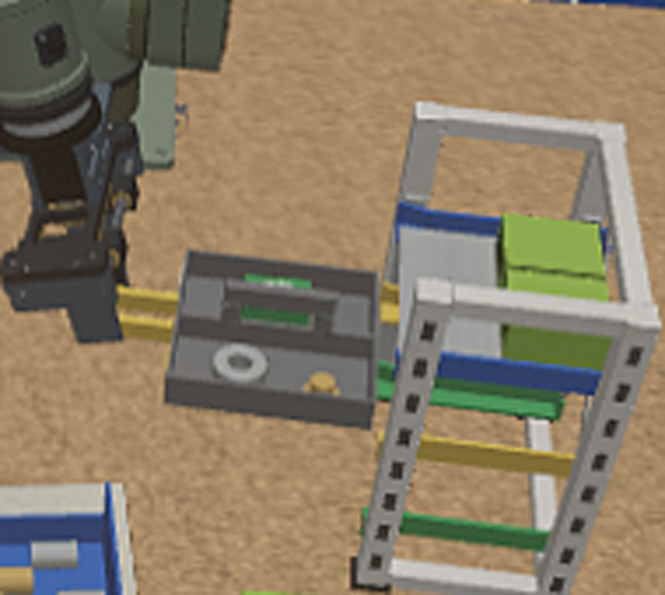

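View pics/t4b.png

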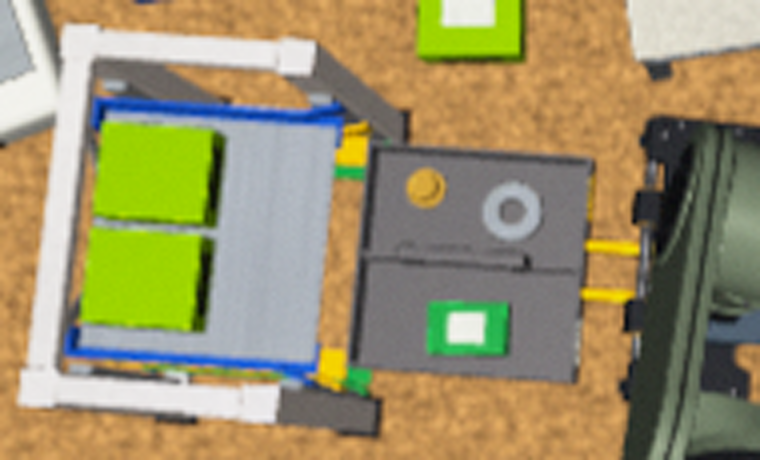

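The top view shows the tray about 6 mm before the mouth and in line with the yellow tabs. The scene view shows it slightly above the yellow runner. Next: in by 60 mm.

Request:
{"fn": "send_rows", "kwargs": {
  "motion": [
    {"tx": 0.01, "ty": 0.001, "tz": 0.0027, "rx": 0, "ry": 0, "rz": 0, "gripper": 1},
    {"tx": 0.0193, "ty": 0, "tz": 0.0052, "rx": 0, "ry": 0, "rz": 0, "gripper": 1},
    {"tx": 0.0193, "ty": 0, "tz": 0.0052, "rx": 0, "ry": 0, "rz": 0, "gripper": 1},
    {"tx": 0.0193, "ty": 0, "tz": 0.0052, "rx": 0, "ry": 0, "rz": 0, "gripper": 1},
    {"tx": 0.0193, "ty": 0, "tz": 0.0052, "rx": 0, "ry": 0, "rz": 0, "gripper": 1},
    {"tx": 0.0193, "ty": 0, "tz": 0.0052, "rx": 0, "ry": 0, "rz": 0, "gripper": 1},
    {"tx": 0.01, "ty": 0, "tz": 0.0027, "rx": 0, "ry": 0, "rz": 0, "gripper": 1},
    {"tx": 0, "ty": 0, "tz": 0, "rx": 0, "ry": 0, "rz": 0, "gripper": 1},
    {"tx": 0, "ty": 0, "tz": 0, "rx": 0, "ry": 0, "rz": 0, "gripper": 1}
  ]
}}

```text
time_s: 20.23
ee_pos: [490.7, 105.0, 129.3]
ee_rot: [-180.0, -15.0, 84.5]
force: [-0.2, -1.3, -2.4]
gripper_width: 40.0
gripper_force: 60.0
```

Run:
```python
from h import *
to(500,30,110,84.4);s=env.state();print(s["torque"].round(2))
```

```text
t 20.225 pos [490.7 105.  129.3] [-180.   -15.    84.5] F [-0.2 -1.3 -2.4] q [  1.  15. 110.  18.  55.  -4.] w 40.0 60.0
units t [-0.1525  0.0329 -0.0008] r [-0.0006 -0.4994  0.0035]
[-0.66 -0.05  0.02]
```

Request:
{"fn": "send_rows", "kwargs": {
  "motion": [
    {"tx": -0.001, "ty": 0, "tz": 0.0039, "rx": 0, "ry": 0, "rz": 0, "gripper": 1},
    {"tx": -0.001, "ty": 0, "tz": 0.0039, "rx": 0, "ry": 0, "rz": 0, "gripper": 1},
    {"tx": 0, "ty": 0, "tz": 0, "rx": 0, "ry": 0, "rz": 0, "gripper": 1}
  ]
}}

```text
time_s: 20.6
ee_pos: [490.6, 105.1, 125.1]
ee_rot: [-180.0, -15.0, 84.5]
force: [0.2, -0.4, -2.5]
gripper_width: 39.7
gripper_force: 60.0
```

Request:
{"fn": "send_rows", "kwargs": {
  "motion": [
    {"tx": -0.001, "ty": 0, "tz": 0.0039, "rx": 0, "ry": 0, "rz": 0, "gripper": 1},
    {"tx": 0, "ty": 0, "tz": 0, "rx": 0, "ry": 0, "rz": 0, "gripper": 1}
  ]
}}

```text
time_s: 20.85
ee_pos: [490.6, 105.2, 123.2]
ee_rot: [-180.0, -15.0, 84.5]
force: [0.6, 0.1, -2.7]
gripper_width: 39.6
gripper_force: 60.0
```

Run:
```python
from h import *
to(500,30,110,84.4);s=env.state();print(s["torque"].round(2))
```

```text
t 20.85 pos [490.6 105.2 123.2] [-180.   -15.    84.5] F [ 0.6  0.1 -2.7] q [  1.  16. 110.  18.  54.  -4.] w 39.6 60.0
units t [-0.1497  0.0331 -0.0128] r [-0.0012 -0.4997  0.0035]
[-0.62  0.    0.02]
```

Request:
{"fn": "send_rows", "kwargs": {
  "motion": [
    {"tx": -0.001, "ty": 0, "tz": 0.0039, "rx": 0, "ry": 0, "rz": 0, "gripper": 1},
    {"tx": 0, "ty": 0, "tz": 0, "rx": 0, "ry": 0, "rz": 0, "gripper": 1}
  ]
}}

```text
time_s: 21.1
ee_pos: [490.6, 105.3, 121.2]
ee_rot: [-180.0, -15.0, 84.5]
force: [-0.1, -0.1, -2.7]
gripper_width: 39.1
gripper_force: 60.0
```

Request:
{"fn": "send_rows", "kwargs": {
  "motion": [
    {"tx": -0.0005, "ty": 0, "tz": 0.002, "rx": 0, "ry": 0, "rz": 0, "gripper": 1},
    {"tx": 0, "ty": 0, "tz": 0, "rx": 0, "ry": 0, "rz": 0, "gripper": 1}
  ]
}}

```text
time_s: 21.35
ee_pos: [490.7, 105.3, 120.2]
ee_rot: [-180.0, -15.0, 84.5]
force: [-0.7, 1.2, -3.2]
gripper_width: 39.5
gripper_force: 60.0
```

Run:
```python
from h import *
to(500,30,110,84.4);s=env.state();print(s["torque"].round(2))
```

```text
t 21.35 pos [490.7 105.3 120.2] [-180.   -15.    84.5] F [-0.7  1.2 -3.2] q [  1.  16. 110.  19.  54.  -5.] w 39.5 60.0
units t [-0.1484  0.0329 -0.0186] r [-0.0007 -0.4998  0.0037]
[-0.61 -0.05  0.  ]
```

Request:
{"fn": "send_rows", "kwargs": {
  "motion": [
    {"tx": -0.0005, "ty": 0, "tz": 0.002, "rx": 0, "ry": 0, "rz": 0, "gripper": 1},
    {"tx": -0.0005, "ty": 0, "tz": 0.002, "rx": 0, "ry": 0, "rz": 0, "gripper": 1},
    {"tx": 0, "ty": 0, "tz": 0, "rx": 0, "ry": 0, "rz": 0, "gripper": 1}
  ]
}}

```text
time_s: 21.72
ee_pos: [490.9, 105.4, 118.6]
ee_rot: [180.0, -15.0, 84.5]
force: [-0.2, -1.3, 0.4]
gripper_width: 39.4
gripper_force: 60.0
```

Run:
```python
from h import *
s=env.state();print(s["ee_pos"],s["force"],s["torque"].round(2))
```

```text
[490.91786648 105.40841541 118.61186555] [-0.24566325 -1.2509742   0.39618891] [-0.2   0.06  0.09]
```

Request:
{"fn": "send_rows", "kwargs": {
  "motion": [
    {"tx": -0.0005, "ty": 0, "tz": 0.002, "rx": 0, "ry": 0, "rz": 0, "gripper": 1},
    {"tx": 0, "ty": 0, "tz": 0, "rx": 0, "ry": 0, "rz": 0, "gripper": 1},
    {"tx": 0, "ty": 0, "tz": 0, "rx": 0, "ry": 0, "rz": 0, "gripper": 1}
  ]
}}

```text
time_s: 22.1
ee_pos: [491.0, 105.4, 117.6]
ee_rot: [180.0, -15.0, 84.5]
force: [-1.0, -1.7, 4.3]
gripper_width: 39.4
gripper_force: 60.0
```

Run:
```python
from h import *
s=env.state();print(s["ee_pos"],s["force"],s["torque"].round(2))
```

```text
[490.99172009 105.39664349 117.6477601 ] [-0.96681445 -1.66655732  4.34791092] [0.25 0.19 0.23]
```

Contact at TCP z≈119. Ease up 1 mm and slide in 85 mm.

Request:
{"fn": "send_rows", "kwargs": {
  "motion": [
    {"tx": 0.0005, "ty": 0, "tz": -0.002, "rx": 0, "ry": 0, "rz": 0, "gripper": 1},
    {"tx": 0.0182, "ty": 0, "tz": 0.0049, "rx": 0, "ry": 0, "rz": 0, "gripper": 1},
    {"tx": 0.0182, "ty": 0, "tz": 0.0049, "rx": 0, "ry": 0, "rz": 0, "gripper": 1},
    {"tx": 0.0182, "ty": 0, "tz": 0.0049, "rx": 0, "ry": 0, "rz": 0, "gripper": 1},
    {"tx": 0, "ty": 0, "tz": 0, "rx": 0, "ry": 0, "rz": 0, "gripper": 1}
  ]
}}

```text
time_s: 22.72
ee_pos: [493.7, 135.0, 118.4]
ee_rot: [180.0, -15.1, 84.5]
force: [0.8, 2.6, 1.5]
gripper_width: 39.5
gripper_force: 60.0
```

Request:
{"fn": "send_rows", "kwargs": {
  "motion": [
    {"tx": 0.0182, "ty": 0, "tz": 0.0049, "rx": 0, "ry": 0, "rz": 0, "gripper": 1},
    {"tx": 0.0182, "ty": 0, "tz": 0.0049, "rx": 0, "ry": 0, "rz": 0, "gripper": 1},
    {"tx": 0.0182, "ty": 0, "tz": 0.0049, "rx": 0, "ry": 0, "rz": 0, "gripper": 1},
    {"tx": 0.0182, "ty": 0, "tz": 0.0049, "rx": 0, "ry": 0, "rz": 0, "gripper": 1},
    {"tx": 0.0182, "ty": 0, "tz": 0.0049, "rx": 0, "ry": 0, "rz": 0, "gripper": 1},
    {"tx": 0, "ty": 0, "tz": 0, "rx": 0, "ry": 0, "rz": 0, "gripper": 1}
  ]
}}

```text
time_s: 23.48
ee_pos: [498.3, 181.5, 118.6]
ee_rot: [180.0, -15.1, 84.5]
force: [0.3, 1.5, 3.9]
gripper_width: 39.4
gripper_force: 60.0
```

Run:
```python
from h import *
s=env.state();print(s["ee_pos"],s["ee_rot"],s["force"],s["torque"].round(2),s["qpos"].round())
```

```text
[498.32573422 181.5107695  118.58735541] [179.95359235 -15.06308421  84.53007024] [0.3113857  1.46776567 3.90756537] [0.48 0.05 0.08] [ 10.  17. 108.  19.  52.   4.]
```

Request:
{"fn": "send_rows", "kwargs": {
  "motion": [
    {"tx": 0.01, "ty": 0, "tz": 0.0017, "rx": 0, "ry": 0, "rz": 0, "gripper": 1},
    {"tx": 0.0097, "ty": 0, "tz": 0.0026, "rx": 0, "ry": 0, "rz": 0, "gripper": 1},
    {"tx": 0.0097, "ty": 0, "tz": 0.0026, "rx": 0, "ry": 0, "rz": 0, "gripper": 1},
    {"tx": 0.0, "ty": 0, "tz": 0, "rx": 0, "ry": 0, "rz": 0, "gripper": 1}
  ]
}}

```text
time_s: 23.98
ee_pos: [499.5, 195.5, 118.8]
ee_rot: [180.0, -15.0, 84.5]
force: [0.6, -1.1, 5.3]
gripper_width: 39.9
gripper_force: 60.0
```

Request:
{"fn": "send_rows", "kwargs": {
  "motion": [
    {"tx": 0.0058, "ty": 0, "tz": 0.0015, "rx": 0, "ry": 0, "rz": 0, "gripper": 1},
    {"tx": 0.0, "ty": 0, "tz": 0, "rx": 0, "ry": 0, "rz": 0, "gripper": 1}
  ]
}}

```text
time_s: 24.22
ee_pos: [499.8, 198.2, 118.8]
ee_rot: [180.0, -15.0, 84.5]
force: [0.3, -3.2, 6.0]
gripper_width: 39.8
gripper_force: 60.0
```

Request:
{"fn": "send_rows", "kwargs": {
  "motion": [
    {"tx": 0.0039, "ty": 0, "tz": 0.001, "rx": 0, "ry": 0, "rz": 0, "gripper": 1},
    {"tx": 0.0, "ty": 0, "tz": 0, "rx": 0, "ry": 0, "rz": 0, "gripper": 1}
  ]
}}

```text
time_s: 24.48
ee_pos: [500.0, 200.1, 118.8]
ee_rot: [180.0, -14.9, 84.5]
force: [-1.5, -2.9, 5.0]
gripper_width: 39.5
gripper_force: 60.0
```

Request:
{"fn": "send_rows", "kwargs": {
  "motion": [
    {"tx": 0.0041, "ty": 0, "tz": 0.0, "rx": 0, "ry": 0, "rz": 0, "gripper": 1},
    {"tx": 0.0, "ty": 0, "tz": 0, "rx": 0, "ry": 0, "rz": 0, "gripper": 1}
  ]
}}

```text
time_s: 24.72
ee_pos: [499.9, 202.3, 118.9]
ee_rot: [-180.0, -15.0, 84.5]
force: [-0.8, -2.4, 2.2]
gripper_width: 39.8
gripper_force: 60.0
```

Request:
{"fn": "send_rows", "kwargs": {
  "motion": [
    {"tx": 0.0039, "ty": 0, "tz": 0.001, "rx": 0, "ry": 0, "rz": 0, "gripper": 1},
    {"tx": 0.0, "ty": 0, "tz": 0, "rx": 0, "ry": 0, "rz": 0, "gripper": 1}
  ]
}}

```text
time_s: 24.98
ee_pos: [500.0, 204.1, 118.9]
ee_rot: [-180.0, -14.9, 84.5]
force: [-1.2, -3.8, 2.0]
gripper_width: 39.5
gripper_force: 60.0
```

Request:
{"fn": "send_rows", "kwargs": {
  "motion": [
    {"tx": 0.0039, "ty": 0, "tz": 0.001, "rx": 0, "ry": 0, "rz": 0, "gripper": 1},
    {"tx": 0.0, "ty": 0, "tz": 0, "rx": 0, "ry": 0, "rz": 0, "gripper": 1}
  ]
}}

```text
time_s: 25.22
ee_pos: [500.0, 204.1, 118.9]
ee_rot: [-180.0, -14.8, 84.6]
force: [-0.9, -13.3, 6.3]
gripper_width: 39.7
gripper_force: 60.0
```

Fy jumped to −13 N at the expected place, so the tray is against the stops. Release and retract along the tool axis.

Request:
{"fn": "send_rows", "kwargs": {
  "motion": [
    {"tx": 0, "ty": 0, "tz": 0, "rx": 0, "ry": 0, "rz": 0, "gripper": -1},
    {"tx": 0, "ty": 0, "tz": 0, "rx": 0, "ry": 0, "rz": 0, "gripper": -1},
    {"tx": 0, "ty": 0, "tz": 0, "rx": 0, "ry": 0, "rz": 0, "gripper": -1},
    {"tx": 0, "ty": 0, "tz": 0, "rx": 0, "ry": 0, "rz": 0, "gripper": -1},
    {"tx": 0, "ty": 0, "tz": -0.02, "rx": 0, "ry": 0, "rz": 0, "gripper": -1},
    {"tx": 0, "ty": 0, "tz": -0.05, "rx": 0, "ry": 0, "rz": 0, "gripper": -1},
    {"tx": 0, "ty": 0, "tz": -0.05, "rx": 0, "ry": 0, "rz": 0, "gripper": -1},
    {"tx": -0.06, "ty": 0, "tz": 0, "rx": 0, "ry": 0, "rz": 0, "gripper": -1},
    {"tx": -0.08, "ty": 0, "tz": 0, "rx": 0, "ry": 0, "rz": 0, "gripper": -1},
    {"tx": -0.08, "ty": 0, "tz": 0, "rx": 0, "ry": 0, "rz": 0, "gripper": -1},
    {"tx": -0.08, "ty": 0, "tz": 0, "rx": 0, "ry": 0, "rz": 0, "gripper": -1},
    {"tx": 0, "ty": 0, "tz": 0, "rx": 0, "ry": 0, "rz": 0, "gripper": -1}
  ]
}}

```text
time_s: 26.72
ee_pos: [484.9, 44.8, 138.4]
ee_rot: [-180.0, -15.0, 84.3]
force: [0.5, 0.0, -0.5]
gripper_width: 91.4
gripper_force: 0.0
```

Run:
```python
from h import *
f=grab("scene"); g=grab("top")
a=cv2.resize(f["frame"][140:290,370:480,::-1],None,fx=4,fy=4,interpolation=cv2.INTER_CUBIC)
b=cv2.resize(g["frame"][165:280,80:170,::-1],None,fx=4,fy=4,interpolation=cv2.INTER_CUBIC)
o=np.zeros((600,800,3),np.uint8);o[:,:440]=a;o[:460,440:800]=b
cv2.imwrite("pics/e.png",o)
```

```text
(no output)
```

View pics/e.png

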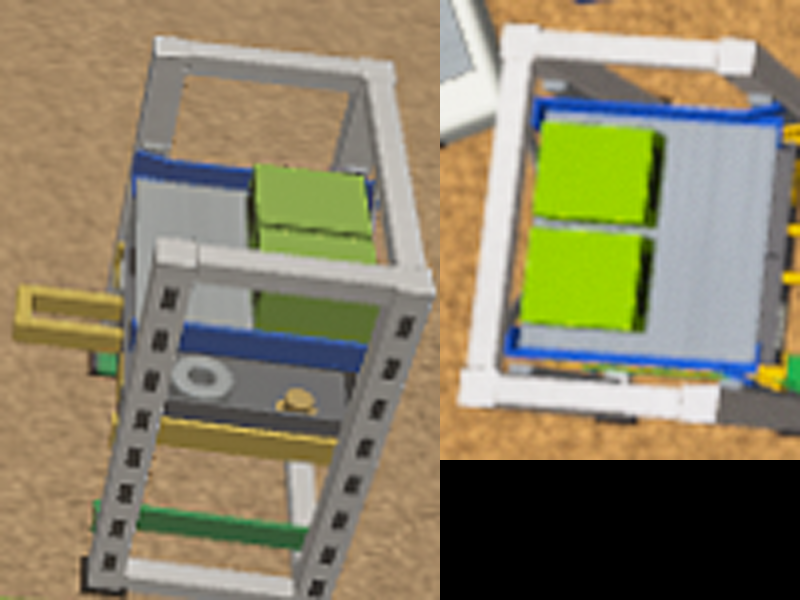

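The tray sits level in the yellow runners, its front wall level with the mouth and the pull outside. The ring and bush are visible in it, and the hand is clear.

```bash
python3 -c "
from workcell import env
print(env.job_done())"
```

```text
the job is handed in; nothing more can be done
None
```

The tray was slid by its yellow pull onto the yellow runners until it met the back stops, then released and handed in at about 27 s. The packet was hidden by the plate in the last picture, and the hand-in gave no verdict.

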